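# Switch the mixing-ball feeder to the other tin

### The job

The left tin (left and right as seen from the robot) under the mixing-ball feeder has its balls already. With a fingertip, push the handle of the seesaw diverter gate all the way over to the right, then press the spring-loaded thumb lever of the stop right down for long enough to let all three waiting steel balls roll down the other chute into the empty tin, and let the lever come back up. Pick nothing up, do not force the mechanism, do not touch the balls or the tins, and leave everything else where it is.

Things in the scene. Friction and masses are not known exactly. Their poses are not given: they have to be found in the camera images.
- feeder: Mixing-ball feeder: sloping aluminium chute deck on a stand with a 350 x 250 mm base plate, fixed. Origin on the bench under the gate pivot; x level, pointing up the slope (tins lie at -x), y left, z up. The deck falls 0.21 rad towards -x, 109 mm up at the pivot. A 24 mm feed trough down the middle forks at the pivot into a left (+y) and a right (-y) chute, each over a tin.
- gate_pivot (a point): Top of the gate's pivot bolt, 35 mm above the deck, at the fork of the chutes, on the feeder's middle line. Chutes are 29 mm wide and end 103 mm in front (-x) of it; all chute walls stand 20 mm above the deck. Nothing on the feeder stands higher than the gate's handle and the thumb lever.
- gate (a joint): Angle (rad) of the seesaw diverter gate about its pivot, -0.38 to 0.38. Negative: handle at the left (+y), blade shuts the right chute, balls go left. Positive: handle at the right (-y), balls go right; +0.38 is fully across, on its stop. Light friction (about 1 N at the handle); stays where it is left. Starts between -0.38 and -0.32.
- gate_handle (a point): Centre of the black 20 mm ball on top of the gate's upright handle, a 12 mm steel post on the gate's arm, 80 mm from the pivot on the tin side (-x). The bare post spans 30 to 10 mm below this point; arm and walls end 31 mm below it. Pushed sideways it travels about 60 mm across the feeder, on an arc about the pivot, from 30 mm left to 30 mm right of the middle line.
- lever (a joint): Angle (rad) of the stop lever: 0 = up, its stop plate down in the trough holding the balls back; 0.5 = thumb pad fully down on its stop, plate raised clear. Balls pass freely above about 0.4. Spring return: about 1.2 N at the pad to start, 2.5 N fully down; goes back to 0 when let go.
- lever_pad (a point): Centre of the top of the stop lever's round black thumb pad, 30 mm across, 167 mm above the bench, left of the trough. The lever lies across the feeder (along y) over a pivot 66 mm to the right of the pad. Pressed down, the pad travels about 32 mm and a few mm sideways. Space is free around it except towards the trough.
- tin_served: Open steel tin, 96 mm across, 70 mm high, 3 mm wall, standing on the base plate under the left (+y) chute; two balls already lie in it. Origin centre of underside.
- tin_empty: The same kind of tin, empty, under the right (-y) chute. Origin centre of underside.
- ball1_center (a point): Centre of waiting steel ball 1 of 3 (20 mm across, 33 g), in the trough above the stop plate; 1 is the lowest. Let go, all three have run into a tin within about 2 s.
- ball2_center (a point): Centre of waiting steel ball 2 of 3 (20 mm across, 33 g), in the trough above the stop plate; 1 is the lowest. Let go, all three have run into a tin within about 2 s.
- ball3_center (a point): Centre of waiting steel ball 3 of 3 (20 mm across, 33 g), in the trough above the stop plate; 1 is the lowest. Let go, all three have run into a tin within about 2 s.
- old1_center (a point): Centre of ball 1 of the 2 (20 mm across) already lying in the left tin.
- old2_center (a point): Centre of ball 2 of the 2 (20 mm across) already lying in the left tin.
- tape_roll: Bystander: roll of masking tape lying flat, 96 mm across, 25 mm high; origin centre of underside.
- filler_lid: Bystander: pale round tub lid lying flat, 108 mm across, 9 mm high; origin centre of underside.
- hardener_tube: Bystander: white tube with a red cap lying on the bench, about 120 x 30 x 26 mm; origin under its middle.
- spreader: Bystander: filler spreader, 100 mm wide steel blade with a yellow back, lying flat, 16 mm high; origin under its middle.
- water_bottle: Bystander: clear bottle, 64 mm across, 210 mm high; origin centre of underside.
Things that resemble listed ones, but are neither listed nor needed, are in the scene too. Leave any pink look-alike of the tin_served alone.

How it is judged:
By the outcome, as a careful person would: the job done as asked, in the order asked, and still so for the second after the job is handed in, with the robot touching nothing.
It also fails if it takes over 38 s, if anything falls off the work surface, if the arm or the gripper's body presses on something with over 40 N, if the wrist force passes 120 N, or if a joint passes its speed limit or range.

### The arm

A 7-joint arm with a two-finger parallel gripper is mounted at the origin on the work surface. World frame = base frame: x ahead of the robot, y to its left, z up, the work surface at z = 0. Lengths are in m, angles in degrees, forces in N, time in s.
With the tool pointing down it reaches from about 0.425 to 0.875 m from the base axis. Payload 4.7 kg.
Tool frame: the origin (TCP) lies at the centre of the arm's flange, where the gripper is bolted on; the fingertips stand 182 mm ahead of it and the grasp point (between the pads) lies 164 mm ahead of it; z points along the fingers, x is the direction in which the jaws open and shut, and the axes are right-handed (so a half turn about z gives the same grasp; the last joint's range is limited). The gripper opens to 87 mm and grips with 3 to 60 N. Pads are 19 mm wide; open, the fingers measure 117 mm over their backs; the gripper's body (75 mm by 190 mm) begins 51 mm behind the grasp point.
Start: joints at [-64.452, 18.392, -4.016, 83.108, 1.295, 78.541, -3.26], TCP at [0.272, 0.59, 0.405] pointing down, gripper open.
Joint ranges: [-163.93, 163.93], [-17.29, 119.83], [-79.2, 71.16], [3.27, 140.29], [-89.18, 269.18], [5.43, 117.66], [-154.24, 154.24]. Speed limits (degrees/s): [147.25, 147.25, 180, 180, 180, 180, 180].

### API

Orientations are given as [roll, pitch, yaw] about the fixed x, y, z axes, in that order (R = Rz(yaw) Ry(pitch) Rx(roll)).
In Python, from cell import env gives the robot as it stands. The module is installed in compiled form; this text tells all that it offers.
- The arm moves only by the tool carry_out, never from a script. Its argument "increments" is a list of rows, each a list of 5 numbers: the shift along the world's x, y, z in m, then the turn about the world's z in degrees, then the gripper's target within -1 to 1 (shut at 1, half-way at 0, fully open at -1). In form: [[dx, dy, dz, spin, jaw], ...]. A call has 1 to 20 rows; each row is the pose to reach, as a shift and turn from the pose commanded when the call began; what a row does not reach only later rows make up. A row lasts 1/10 s, in which the tool goes at most 50 mm and 8.59 degrees, less where a joint would pass 70% of its speed; a pose out of reach is approached as far as the arm can. A call with a gripper value outside its range is refused whole. The fingers move at their own pace and stop on an object; "grip_force" is the grip in N (left out, the last holds). Time passes only in rows, so rows that repeat a pose let the fingers close. It gives the time, the measured TCP pose, the force and the opening at its end, in the units of the state.
- env.get_obs(): the state, without advancing time (a new reading comes with each control period).
- env.read_camera(name): name is "scene" or "side" or "wrist"; returns (picture, depth): 400x640x3 uint8, red, green, blue; 400x640 float32, m along the optical axis (not along the pixel's ray), 0 where there is no reading.
- env.get_calibration(name): a dict with "K" (3x3 intrinsics, pixels), "camera_from_world" (4x4, takes a point from world to camera coordinates); the wrist camera has in their place "T_tool_cam" (4x4, takes a point from camera to tool coordinates, whose origin is the TCP and whose axes are the tool frame's). Camera axes: x right, y down, z forward; pixel columns grow to the right and rows downward; lengths in m; the calibration is good to about 2 mm. A picture is of the moment at which its call begins: read the wrist's pose just before it. get_calibration takes no time and is no camera call.
- env.sign_off(): hands the job in, once; it reports no verdict.
The state is a dict: "time_s": time; "qpos": joint angles; "joint_velocities": joint speeds; "effort": joint torques, N m; "tool_pos": TCP position; "tool_rot": TCP orientation; "force": force on the tool from outside, world axes, zero at the start; "wrist_torque": the same for the moment, N m; "grip_width": finger opening in m.
Only numpy, scipy, OpenCV 4.12 (cv2) and the standard library are available. Lean on these libraries where they do the work, as an engineer would, in place of code of your own. Each camera call takes 0.05 s, during which the arm holds its last target.

## Working session

There is one attempt and no reset: what is moved stays moved. The work goes in short steps, Python scripts to look and compute and a tool call to move; the robot and the scene stay as the last step left them, time stands still between calls to the robot, and variables do not carry over. Pictures are saved under pics/ and viewed, and the job is handed in when it is done.

Besides the shell and the picture viewer there is one more tool, called by a JSON object that holds its "api" and its "payload". carry_out: Moves the arm, as the interface text tells. Its arguments: {"type":"object","properties":{"increments":{"type":"array"},"grip_force":{"type":"number"}},"required":["increments"]}

```bash
mkdir -p pics; cat > h.py <<'E'
import numpy as np, cv2
from cell import env
from scipy.spatial.transform import Rotation as R
def grab(n,tag):
    o=env.get_obs(); p,d=env.read_camera(n); c=env.get_calibration(n)
    np.savez(f'{tag}.npz',p=p,d=d,K=c['K'],T=np.linalg.inv(c['camera_from_world']) if 'camera_from_world' in c else tool(o)@c['T_tool_cam'])
    cv2.imwrite(f'pics/{tag}.png',p[:,:,::-1]); return p,d
def tool(o):
    T=np.eye(4);T[:3,3]=o['tool_pos'];T[:3,:3]=R.from_euler('xyz',o['tool_rot'],degrees=True).as_matrix();return T
def pt(tag,u,v,z=None,r=0):
    f=np.load(f'{tag}.npz');K=f['K'];T=f['T']
    ray=np.linalg.inv(K)@[u,v,1]
    if z is None:
        w=f['d'][v-r:v+r+1,u-r:u+r+1];w=w[w>0];return (T@np.r_[ray*np.median(w),1])[:3]
    dr=T[:3,:3]@ray;return T[:3,3]+dr*(z-T[2,3])/dr[2]
def proj(tag,P):
    f=np.load(f'{tag}.npz');c=np.linalg.inv(f['T'])@np.r_[P,1];q=f['K']@c[:3];return q[:2]/q[2]
def crop(tag,u0,v0,u1,v1,s,name):
    p=np.load(f'{tag}.npz')['p'][v0:v1,u0:u1,::-1];cv2.imwrite(f'pics/{name}.png',cv2.resize(p,None,fx=s,fy=s,interpolation=cv2.INTER_CUBIC))
E
python3 - <<'E'
from h import *
print(env.get_obs())
for n in('scene','side','wrist'): grab(n,n+'0')
for n in('scene0','side0'): print(np.load(n+'.npz')['T'].round(3))
E
```

```text
{'time_s': 0.0, 'qpos': array([-64.45287635,  18.43996606,  -4.01607464,  83.17667671,
         1.29573837,  78.54064649,  -3.25987534]), 'joint_velocities': array([ 0.03481647,  0.05228129,  0.0815488 , -0.03147273,  0.05437332,
        0.10025788, -0.06468667]), 'effort': array([ 1.09165820e-03, -4.91306126e+01, -4.03330754e-01, -3.12517869e+01,
       -6.40367414e-02,  4.38136433e-02,  1.66299019e-04]), 'tool_pos': array([0.27195637, 0.59013861, 0.40363543]), 'tool_rot': array([1.79993614e+02, 1.11999412e-01, 6.52634466e+01]), 'force': array([ 0.55508479,  0.23022243, -0.06871618]), 'wrist_torque': array([ 0.03391266,  0.03281022, -0.01416029]), 'grip_width': 0.0869154948187043}
[[ 0.611  0.641 -0.464  1.066]
 [ 0.792 -0.487  0.369 -0.423]
 [ 0.01  -0.593 -0.805  0.991]
 [ 0.     0.     0.     1.   ]]
[[ 0.688 -0.35   0.636 -0.366]
 [-0.726 -0.338  0.599 -0.889]
 [ 0.005 -0.874 -0.487  0.831]
 [ 0.     0.     0.     1.   ]]
```

View pics/scene0.png

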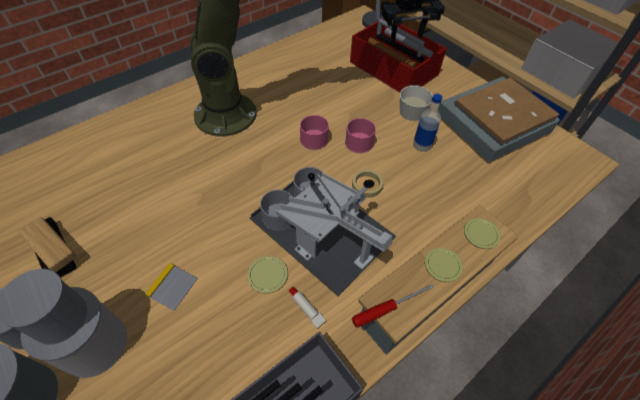

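View pics/side0.png

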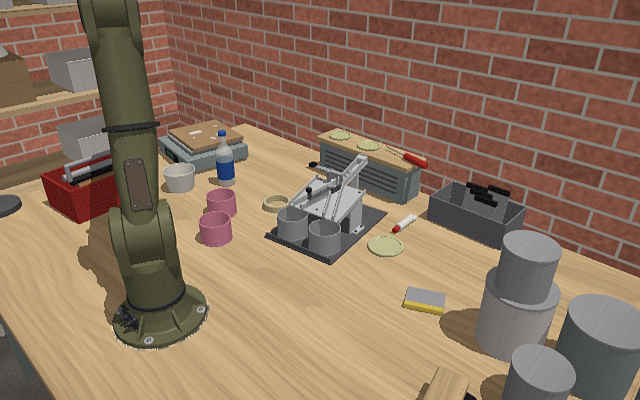

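View pics/wrist0.png

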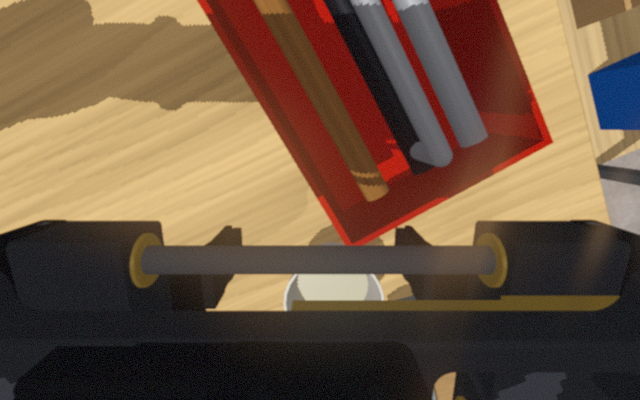

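```bash
python3 - <<'E'
from h import *
crop('scene0',240,150,400,290,5,'sc1'); crop('side0',260,145,395,265,5.9,'si1')
E
```

```text
(no output)
```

View pics/sc1.png

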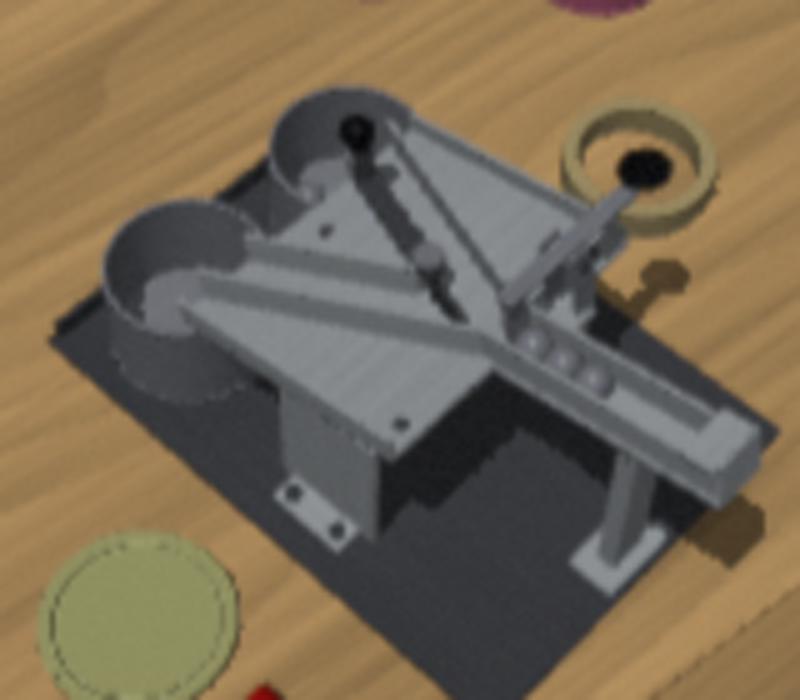

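View pics/si1.png

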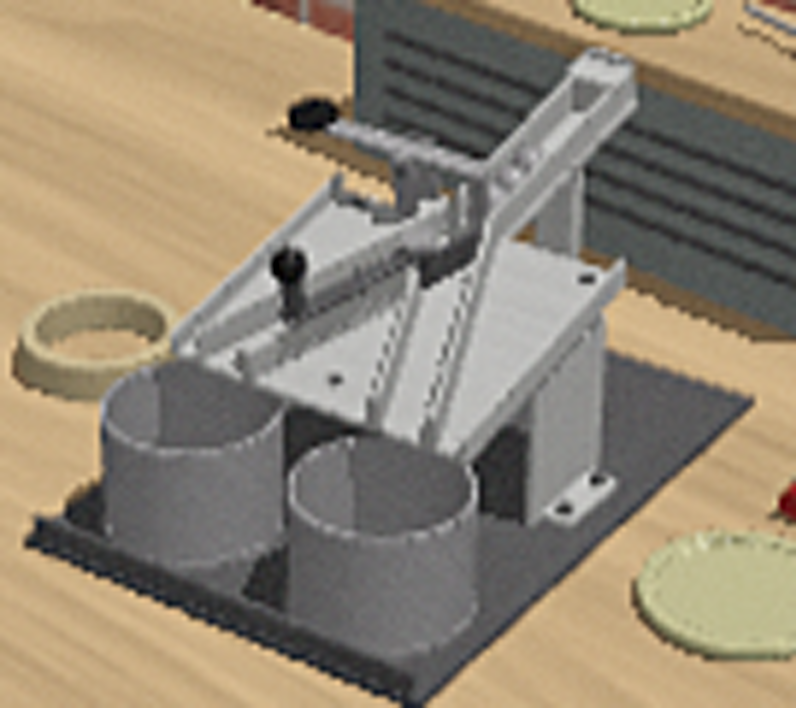

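```bash
cat >> h.py <<'E'
def tri(*obs):
    A=np.zeros((3,3));b=np.zeros(3);L=[]
    for tag,u,v in obs:
        f=np.load(f'{tag}.npz');d=f['T'][:3,:3]@np.linalg.inv(f['K'])@[u,v,1];d/=np.linalg.norm(d);M=np.eye(3)-np.outer(d,d);A+=M;b+=M@f['T'][:3,3];L.append((M,f['T'][:3,3]))
    x=np.linalg.solve(A,b);return x,[np.linalg.norm(M@(x-c)) for M,c in L]
E
python3 - <<'E'
from h import *
np.set_printoptions(precision=4,suppress=True)
print('handle',tri(('scene0',311,176.4),('side0',309,190)),pt('scene0',311,176),pt('side0',309,190))
print('pad',tri(('scene0',368.6,183.6),('side0',313,164.2)),pt('scene0',369,184),pt('side0',313,164),pt('scene0',368.6,183.6,z=.167),pt('side0',313,164.2,z=.167))
print('bolt',pt('scene0',326,201.6,z=.144),pt('scene0',326,202))
# tin rims
a=(240+190/5,150+260/5);b=(240+342/5,150+140/5)
print('base corners', pt('scene0',240+52/5,150+340/5,z=.008),pt('scene0',240+775/5,150+432/5,z=.008),pt('side0',260+28/5.9,145+540/5.9,z=.0),pt('side0',260+415/5.9,145+703/5.9,z=.0),pt('side0',260+752/5.9,145+400/5.9,z=.008))
print('trough end', pt('scene0',240+735/5,150+425/5,z=.17),pt('scene0',387,235))
print('tape',pt('scene0',368,184,z=.0))
print('balls',[pt('scene0',240+x/5,150+y/5,z=.144) for x,y in((535,341),(566,358),(597,381))])
E
```

```text
handle (array([ 0.5187, -0.0047,  0.1505]), [np.float64(0.0006751443217449034), np.float64(0.0006751443217448462)]) [ 0.5245 -0.0094  0.1603] [ 0.5102 -0.0125  0.1573]
pad (array([0.6383, 0.0952, 0.1631]), [np.float64(0.0006443575383956329), np.float64(0.0006443575383955298)]) [0.6413 0.0932 0.1651] [0.6291 0.0868 0.1703] [0.6407 0.0921 0.167 ] [0.6329 0.0906 0.167 ]
bolt [ 0.606  -0.0224  0.144 ] [ 0.607  -0.0232  0.144 ]
base corners [ 0.4443 -0.1712  0.008 ] [0.7467 0.1225 0.008 ] [0.4017 0.0768 0.    ] [ 0.4405 -0.1664  0.    ] [ 0.774  -0.1222  0.008 ]
trough end [0.785 0.02  0.17 ] [0.7845 0.0207 0.1687]
tape [0.5544 0.194  0.    ]
balls [array([ 0.6787, -0.0123,  0.144 ]), array([ 0.6959, -0.0065,  0.144 ]), array([ 0.7157, -0.0031,  0.144 ])]
```

```bash
python3 - <<'E'
from h import *
np.set_printoptions(precision=4,suppress=True)
print(env.get_calibration('wrist'))
print(pt('scene0',436,98),pt('scene0',427,138),pt('scene0',430,10))
E
```

```text
{'K': array([[302.0967,   0.    , 317.954 ],
       [  0.    , 302.0967, 200.7061],
       [  0.    ,   0.    ,   1.    ]]), 'T_tool_cam': array([[ 1.    , -0.0005, -0.0006, -0.0002],
       [ 0.0006,  0.9707,  0.2404, -0.0655],
       [ 0.0004, -0.2404,  0.9707,  0.0194],
       [ 0.    ,  0.    ,  0.    ,  1.    ]])}
[0.5427 0.4444 0.2095] [0.5639 0.431  0.0674] [0.3163 0.6241 0.3224]
```

{"api": "carry_out", "payload": {"increments": [[0.01, -0.03, 0.04, -5, 1], [0.03, -0.07, 0.05, -10, 1], [0.05, -0.11, 0.05, -16, 1], [0.07, -0.15, 0.05, -22, 1], [0.09, -0.19, 0.05, -28, 1], [0.11, -0.23, 0.05, -34, 1], [0.135, -0.27, 0.05, -40, 1], [0.16, -0.315, 0.05, -46, 1], [0.18, -0.36, 0.05, -52, 1], [0.2, -0.4, 0.05, -55, 1], [0.225, -0.445, 0.05, -55, 1], [0.25, -0.49, 0.05, -55, 1], [0.27, -0.535, 0.05, -55, 1], [0.295, -0.58, 0.04, -55, 1], [0.32, -0.62, 0.03, -55, 1], [0.33, -0.65, 0.02, -55, 1], [0.33, -0.65, 0.02, -55, 1], [0.33, -0.65, 0.02, -55, 1]]}}

```text
time_s: 1.95
tool_pos: [0.6019, -0.0603, 0.424]
tool_rot: [-180.0, 0.1, 10.1]
force: [0.1, 1.2, 0.8]
grip_width: 0.0007
```

```bash
python3 - <<'E'
from h import *
np.set_printoptions(precision=4,suppress=True)
o=env.get_obs();print(o)
grab('wrist','w1')
E
```

```text
{'time_s': 1.95, 'qpos': array([-23.4907,  13.4033,  31.8143,  89.3449,  -7.1303,  79.38  ,
        19.09  ]), 'joint_velocities': array([-1.8302, -1.2965, -2.0659, -0.2449, -0.4449,  0.1969, -0.1368]), 'effort': array([  1.8032, -38.6248,   5.5428, -30.8394,   0.2234,   0.0133,
         0.0375]), 'tool_pos': array([ 0.6019, -0.0603,  0.424 ]), 'tool_rot': array([-179.9833,    0.0897,   10.139 ]), 'force': array([0.1282, 1.2045, 0.7954]), 'wrist_torque': array([ 0.0466, -0.0066,  0.0044]), 'grip_width': 0.0006601050464176608}
```

View pics/w1.png

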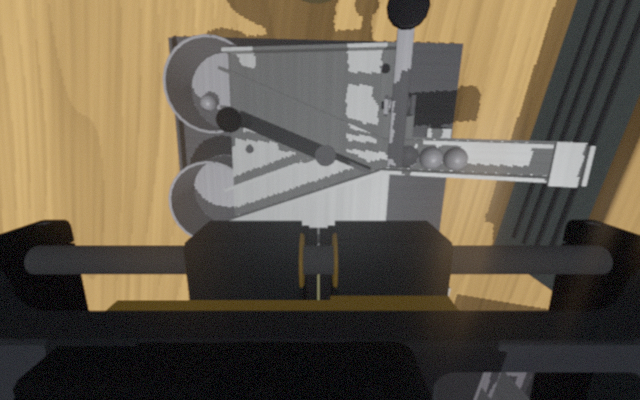

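```bash
python3 - <<'E'
from h import *
np.set_printoptions(precision=4,suppress=True)
f=np.load('w1.npz')
print('handle',pt('w1',229,119,z=.145),pt('w1',229,119,r=2),tri(('w1',229,119),('scene0',311,176.4),('side0',309,190)))
print('bolt',pt('w1',326,155,z=.144),pt('w1',326,155,r=1))
print('pad',pt('w1',408,9,z=.167),pt('w1',408,9,r=3),tri(('w1',408,9),('scene0',368.6,183.6),('side0',313,164.2)))
for u in(408,432,456): print(pt('w1',u,157,r=1))
print('trough end',pt('w1',570,164,r=2), 'rail edges',pt('w1',545,141,r=1),pt('w1',545,180,r=1))
print('base corners',pt('w1',173,40,z=.008),pt('w1',461,46,z=.008))
crop('w1',150,0,480,230,2.4,'w1c')
E
```

```text
handle [ 0.516  -0.0038  0.145 ] [ 0.5208 -0.0033  0.1621] (array([ 0.5183, -0.0043,  0.1504]), [np.float64(0.0009683927768901399), np.float64(0.001086713832080291), np.float64(0.0005529617329259667)])
bolt [ 0.6007 -0.0189  0.144 ] [ 0.6007 -0.0189  0.1441]
pad [0.6378 0.093  0.167 ] [0.6376 0.0926 0.1681] (array([0.6384, 0.0949, 0.1632]), [np.float64(0.0005036699480240009), np.float64(0.00042521376619111253), np.float64(0.000901945582817534)])
[ 0.6703 -0.0082  0.1437]
[ 0.6892 -0.0045  0.1473]
[ 0.7074 -0.0009  0.1512]
trough end [0.7861 0.0098 0.1712] rail edges [0.7788 0.025  0.1469] [ 0.7756 -0.0057  0.166 ]
base corners [0.4011 0.0714 0.008 ] [0.7419 0.1252 0.008 ]
```

View pics/w1c.png

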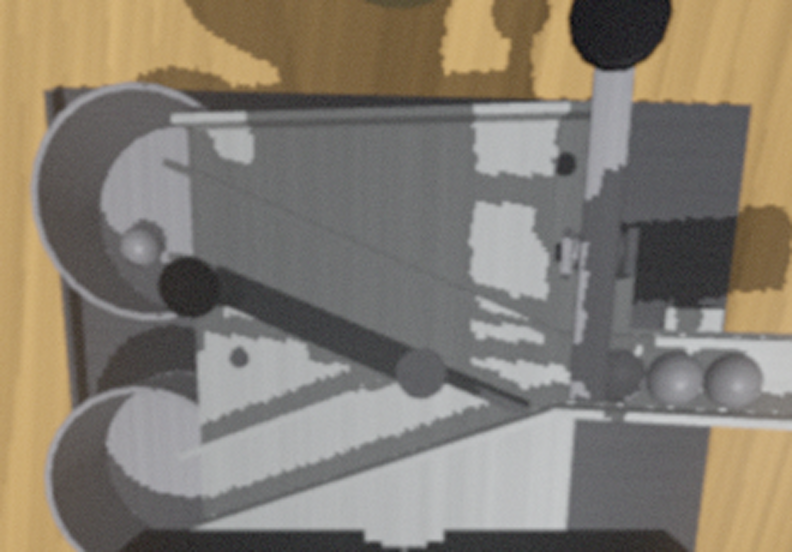

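{"api": "carry_out", "payload": {"increments": [[-0.03, 0.03, 0, -1, 1], [-0.06, 0.06, 0, -1, 1], [-0.086, 0.086, -0.02, -1, 1], [-0.086, 0.086, -0.06, -1, 1], [-0.086, 0.086, -0.09, -1, 1], [-0.086, 0.086, -0.105, -1, 1], [-0.086, 0.086, -0.11, -1, 1], [-0.086, 0.086, -0.11, -1, 1]]}}

```text
time_s: 2.8
tool_pos: [0.5158, 0.0277, 0.3149]
tool_rot: [-180.0, 0.0, 9.4]
force: [0.1, -0.2, -0.2]
grip_width: 0.0001
```

```bash
python3 - <<'E'
from h import *
np.set_printoptions(precision=4,suppress=True)
o=env.get_obs();print(o['tool_pos'],o['tool_rot'],o['force'])
grab('scene','s2');grab('side','d2')
a=cv2.imread('pics/s2.png')[130:290,240:400];b=cv2.imread('pics/d2.png')[120:280,240:400]
cv2.imwrite('pics/c2.png',cv2.resize(np.hstack([a,b]),None,fx=2.5,fy=2.5,interpolation=cv2.INTER_CUBIC))
E
```

```text
[0.5158 0.0277 0.3149] [-179.9761    0.0027    9.396 ] [ 0.0744 -0.2463 -0.1884]
```

View pics/c2.png

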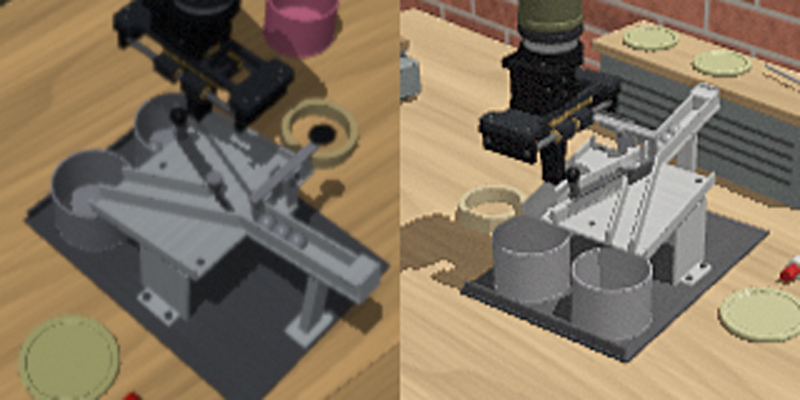

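The fingertip stands left of the handle ball (scene crop near (178,117)), clear of it. I'll push right most of the way.

{"api": "carry_out", "payload": {"increments": [[0.001, -0.006, 0, 0, 1], [0.002, -0.012, 0, 0, 1], [0.003, -0.017, 0, 0, 1], [0.004, -0.022, 0, 0, 1], [0.005, -0.027, 0, 0, 1], [0.006, -0.032, 0, 0, 1], [0.007, -0.037, 0, 0, 1], [0.008, -0.042, 0, 0, 1], [0.009, -0.047, 0, 0, 1], [0.009, -0.051, 0, 0, 1], [0.01, -0.055, 0, 0, 1], [0.01, -0.058, 0, 0, 1], [0.01, -0.06, 0, 0, 1], [0.01, -0.06, 0, 0, 1]]}}

```text
time_s: 4.3
tool_pos: [0.5261, -0.034, 0.3149]
tool_rot: [180.0, -0.0, 9.2]
force: [0.0, 0.2, -0.3]
grip_width: 0.0006
```

```bash
python3 - <<'E'
from h import *
np.set_printoptions(precision=4,suppress=True)
o=env.get_obs();print(o['tool_pos'],o['tool_rot'],o['force'])
grab('scene','s3');grab('wrist','w3')
a=cv2.imread('pics/s3.png')[130:290,240:400]
cv2.imwrite('pics/c3.png',cv2.resize(a,None,fx=3.5,fy=3.5,interpolation=cv2.INTER_CUBIC))
E
```

```text
[ 0.5261 -0.034   0.3149] [179.9818  -0.0117   9.2412] [ 0.0274  0.2486 -0.2861]
```

View pics/c3.png

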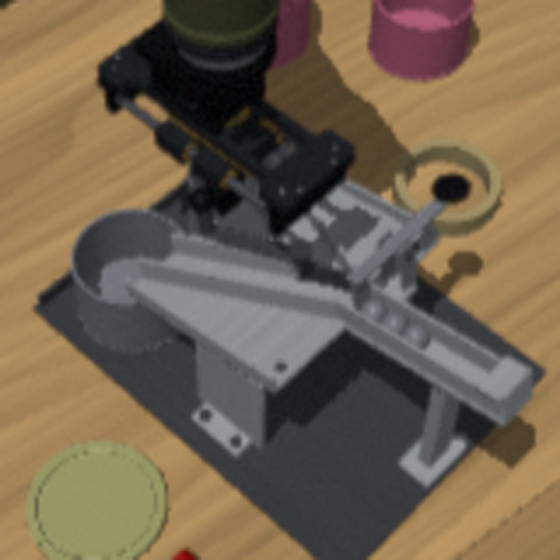

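View pics/w3.png

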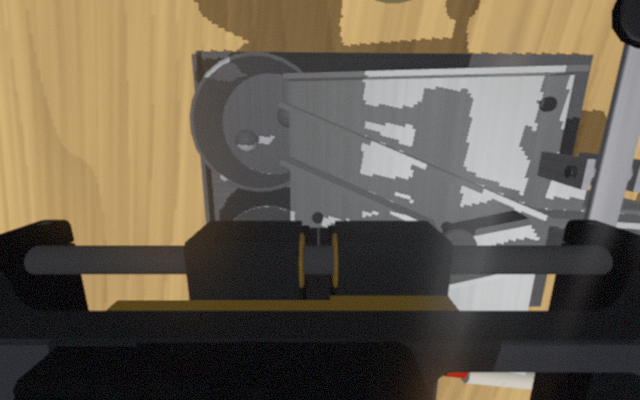

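{"api": "carry_out", "payload": {"increments": [[0, -0.001, 0, 0, 1], [0, -0.002, 0, 0, 1], [0, -0.003, 0, 0, 1], [0, -0.003, 0, 0, 1]]}}

```text
time_s: 4.8
tool_pos: [0.5261, -0.0367, 0.3148]
tool_rot: [-180.0, -0.0, 9.3]
force: [0.4, 1.3, -0.6]
grip_width: 0.0003
```

{"api": "carry_out", "payload": {"increments": [[0, -0.001, 0, 0, 1], [0, -0.002, 0, 0, 1], [0, -0.002, 0, 0, 1]]}}

```text
time_s: 5.1
tool_pos: [0.526, -0.0389, 0.3148]
tool_rot: [180.0, 0.0, 9.2]
force: [-0.4, 0.2, 0.1]
grip_width: 0.0002
```

{"api": "carry_out", "payload": {"increments": [[0, -0.001, 0, 0, 1], [0, -0.001, 0, 0, 1]]}}

```text
time_s: 5.3
tool_pos: [0.526, -0.0398, 0.3147]
tool_rot: [180.0, 0.0, 9.3]
force: [0.3, 0.5, 0.9]
grip_width: 0.0007
```

{"api": "carry_out", "payload": {"increments": [[0, -0.001, 0, 0, 1], [0, -0.001, 0, 0, 1]]}}

```text
time_s: 5.5
tool_pos: [0.526, -0.0407, 0.3148]
tool_rot: [-180.0, 0.0, 9.3]
force: [-0.2, 1.0, 0.4]
grip_width: 0.0007
```

{"api": "carry_out", "payload": {"increments": [[0, -0.001, 0, 0, 1], [0, -0.001, 0, 0, 1]]}}

```text
time_s: 5.7
tool_pos: [0.5261, -0.0411, 0.3148]
tool_rot: [-179.9, -0.0, 9.3]
force: [-0.4, 2.9, -0.6]
grip_width: 0.0006
```

{"api": "carry_out", "payload": {"increments": [[0, -0.001, 0, 0, 1], [0, -0.001, 0, 0, 1]]}}

```text
time_s: 5.9
tool_pos: [0.5261, -0.0415, 0.3148]
tool_rot: [-179.9, -0.0, 9.3]
force: [-0.7, 5.0, 0.4]
grip_width: 0.0003
```

```bash
python3 - <<'E'
from h import *
np.set_printoptions(precision=4,suppress=True)
o=env.get_obs();print(o['tool_pos'],o['tool_rot'],o['force'])
E
```

```text
[ 0.5261 -0.0415  0.3148] [-179.8933   -0.0162    9.3142] [-0.7158  4.9915  0.3912]
```

{"api": "carry_out", "payload": {"increments": [[-0.001, 0.01, 0, 0, 1], [-0.002, 0.022, 0, 0, 1], [-0.002, 0.022, 0.02, 0, 1], [-0.002, 0.022, 0.06, 0, 1], [0.01, 0.03, 0.07, 0, 1], [0.04, 0.055, 0.07, 0, 1], [0.07, 0.085, 0.07, 0, 1], [0.095, 0.115, 0.07, 0, 1], [0.112, 0.136, 0.07, 0, 1], [0.112, 0.136, 0.07, 0, 1]]}}

```text
time_s: 6.9
tool_pos: [0.6391, 0.0989, 0.3835]
tool_rot: [-180.0, 0.0, 9.6]
force: [-0.6, -0.0, -0.3]
grip_width: 0.0005
```

```bash
python3 - <<'E'
from h import *
np.set_printoptions(precision=4,suppress=True)
o=env.get_obs();print(o['tool_pos'],o['tool_rot'],o['force'])
grab('scene','s4');grab('side','d4')
a=cv2.imread('pics/s4.png')[130:290,240:400];b=cv2.imread('pics/d4.png')[120:280,240:400]
cv2.imwrite('pics/c4.png',cv2.resize(np.hstack([a,b]),None,fx=2.5,fy=2.5,interpolation=cv2.INTER_CUBIC))
O=np.array([.6007,-.0189]);t=np.radians(9)
for g in(.38,.3,.2):
  a=np.pi+t+g; P=np.r_[O+.0815*np.array([np.cos(a),np.sin(a)]),.151]; print(g,P,proj('s4',P),proj('d4',P))
E
```

```text
[0.6391 0.0989 0.3835] [-179.9816    0.025     9.6345] [-0.6295 -0.026  -0.3464]
0.38 [ 0.5307 -0.0606  0.151 ] [297.0147 188.7393] [325.3456 194.8609]
0.3 [ 0.5276 -0.0549  0.151 ] [298.0702 186.9641] [323.228  194.5758]
0.2 [ 0.5243 -0.0474  0.151 ] [299.6231 184.8601] [320.6619 194.1069]
```

View pics/c4.png

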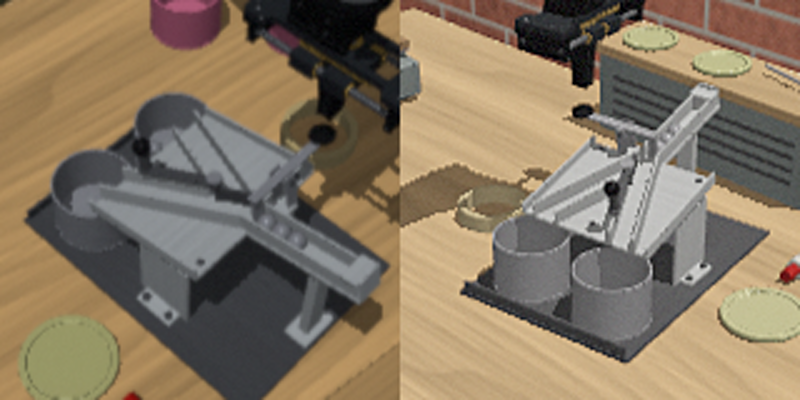

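{"api": "carry_out", "payload": {"increments": [[0, 0, -0.015, 0, 1], [0, 0, -0.025, 0, 1], [0, 0, -0.03, 0, 1], [0, 0, -0.03, 0, 1]]}}

```text
time_s: 7.4
tool_pos: [0.6374, 0.0927, 0.3534]
tool_rot: [180.0, 0.1, 9.2]
force: [-0.7, 0.2, -0.5]
grip_width: 0.0004
```

```bash
python3 - <<'E'
from h import *
np.set_printoptions(precision=4,suppress=True)
o=env.get_obs();print(o['tool_pos'],o['tool_rot'],o['force'])
grab('scene','s5');grab('side','d5')
a=cv2.imread('pics/s5.png')[150:230,320:400];b=cv2.imread('pics/d5.png')[120:200,270:350]
cv2.imwrite('pics/c5.png',cv2.resize(np.hstack([a,b]),None,fx=5,fy=5,interpolation=cv2.INTER_CUBIC))
E
```

```text
[0.6374 0.0927 0.3534] [179.9931   0.1359   9.2061] [-0.7307  0.2297 -0.4677]
```

View pics/c5.png

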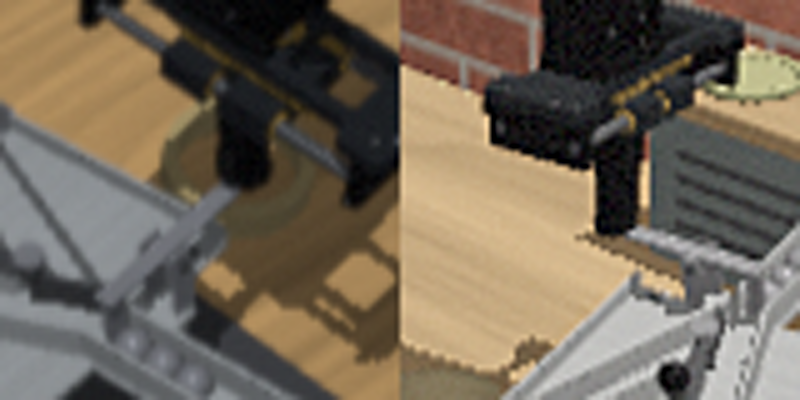

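{"api": "carry_out", "payload": {"increments": [[0, 0, -0.007, 0, 1], [0, 0, -0.014, 0, 1], [0, 0, -0.021, 0, 1], [0, 0, -0.028, 0, 1], [0, 0, -0.032, 0, 1], [0, 0, -0.033, 0, 1], [0, 0, -0.034, 0, 1], [0, 0, -0.034, 0, 1]]}}

```text
time_s: 8.3
tool_pos: [0.6381, 0.0932, 0.322]
tool_rot: [-180.0, -0.0, 9.3]
force: [-1.5, -0.0, 7.6]
grip_width: 0.0006
```

{"api": "carry_out", "payload": {"increments": [[0, 0, -0.001, 0, 1], [0, 0, -0.001, 0, 1]]}}

```text
time_s: 8.5
tool_pos: [0.6382, 0.0931, 0.3216]
tool_rot: [-180.0, -0.1, 9.3]
force: [-2.6, -0.7, 10.4]
grip_width: 0.0004
```

{"api": "carry_out", "payload": {"increments": [[0, 0, -0.001, 0, 1], [0, 0, -0.001, 0, 1]]}}

```text
time_s: 8.7
tool_pos: [0.6382, 0.093, 0.3213]
tool_rot: [-180.0, -0.1, 9.2]
force: [-4.3, -0.2, 14.3]
grip_width: 0.0006
```

On the stop already; easing off to a lighter hold, then checking the balls.

{"api": "carry_out", "payload": {"increments": [[0, 0, 0.002, 0, 1], [0, 0, 0.002, 0, 1], [0, 0, 0.002, 0, 1], [0, 0, 0.002, 0, 1], [0, 0, 0.002, 0, 1], [0, 0, 0.002, 0, 1], [0, 0, 0.002, 0, 1], [0, 0, 0.002, 0, 1], [0, 0, 0.002, 0, 1], [0, 0, 0.002, 0, 1], [0, 0, 0.002, 0, 1], [0, 0, 0.002, 0, 1], [0, 0, 0.002, 0, 1], [0, 0, 0.002, 0, 1], [0, 0, 0.002, 0, 1], [0, 0, 0.002, 0, 1], [0, 0, 0.002, 0, 1], [0, 0, 0.002, 0, 1], [0, 0, 0.002, 0, 1], [0, 0, 0.002, 0, 1]]}}

```text
time_s: 10.7
tool_pos: [0.6381, 0.0932, 0.322]
tool_rot: [-180.0, -0.0, 9.3]
force: [-2.2, 0.5, 8.4]
grip_width: 0.0006
```

```bash
python3 - <<'E'
from h import *
np.set_printoptions(precision=4,suppress=True)
o=env.get_obs();print(o['tool_pos'],o['tool_rot'],o['force'])
grab('scene','s6');grab('side','d6')
a=cv2.imread('pics/s6.png')[130:290,240:400];b=cv2.imread('pics/d6.png')[120:280,240:400]
cv2.imwrite('pics/c6.png',cv2.resize(np.hstack([a,b]),None,fx=2.5,fy=2.5,interpolation=cv2.INTER_CUBIC))
crop('s6',240,170,330,240,8,'c6t')
E
```

```text
[0.6381 0.0932 0.322 ] [-179.9853   -0.0388    9.2564] [-2.1925  0.5311  8.435 ]
```

View pics/c6.png

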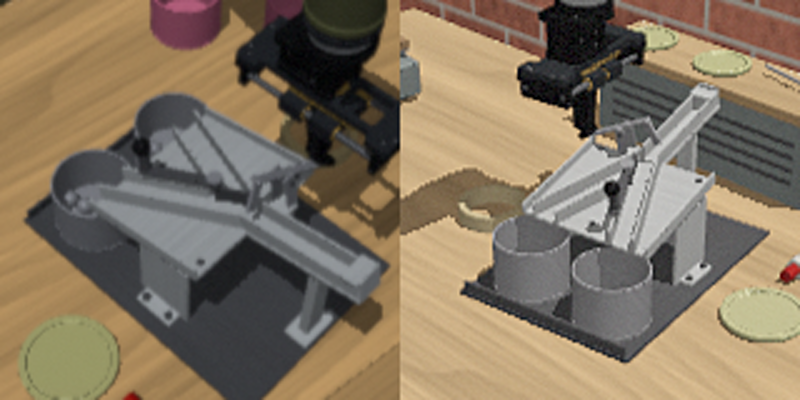

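View pics/c6t.png

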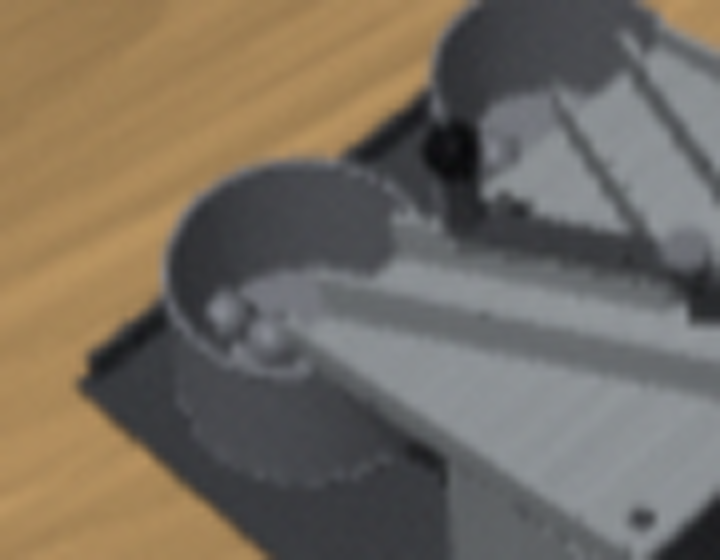

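{"api": "carry_out", "payload": {"increments": [[0, 0, 0.01, 0, 1], [0, 0, 0.02, 0, 1], [0, 0, 0.03, 0, 1], [0, 0, 0.04, 0, 1], [0, 0, 0.06, 0, 1], [0, 0, 0.09, 0, 1], [-0.01, -0.02, 0.1, 0, 1], [-0.02, -0.06, 0.11, 0, 1], [-0.04, -0.1, 0.11, 0, 1], [-0.06, -0.14, 0.11, 0, 1], [-0.08, -0.18, 0.11, 0, 1], [-0.1, -0.22, 0.11, 0, 1], [-0.1, -0.22, 0.11, 0, 1], [-0.1, -0.22, 0.11, 0, 1]]}}

```text
time_s: 12.2
tool_pos: [0.5375, -0.1282, 0.4315]
tool_rot: [-180.0, -0.1, 9.1]
force: [-0.1, 1.6, 0.7]
grip_width: 0.0002
```

```bash
python3 - <<'E'
from h import *
np.set_printoptions(precision=4,suppress=True)
o=env.get_obs();print(o['tool_pos'],o['tool_rot'],o['force'])
grab('wrist','w7');grab('scene','s7')
crop('w7',150,0,480,230,2.4,'w7c')
crop('s7',240,140,400,260,5,'s7c')
E
```

```text
[ 0.5375 -0.1282  0.4315] [-179.9793   -0.0935    9.0691] [-0.0611  1.5805  0.6776]
```

View pics/w7c.png

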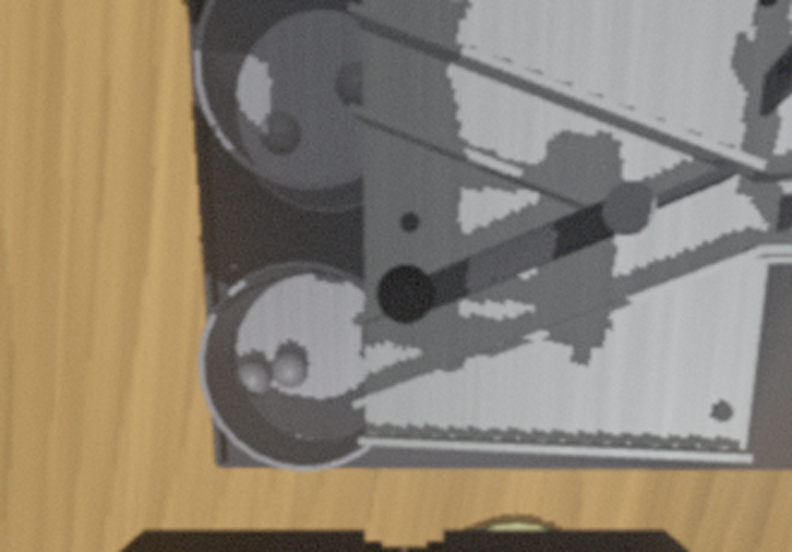

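View pics/s7c.png

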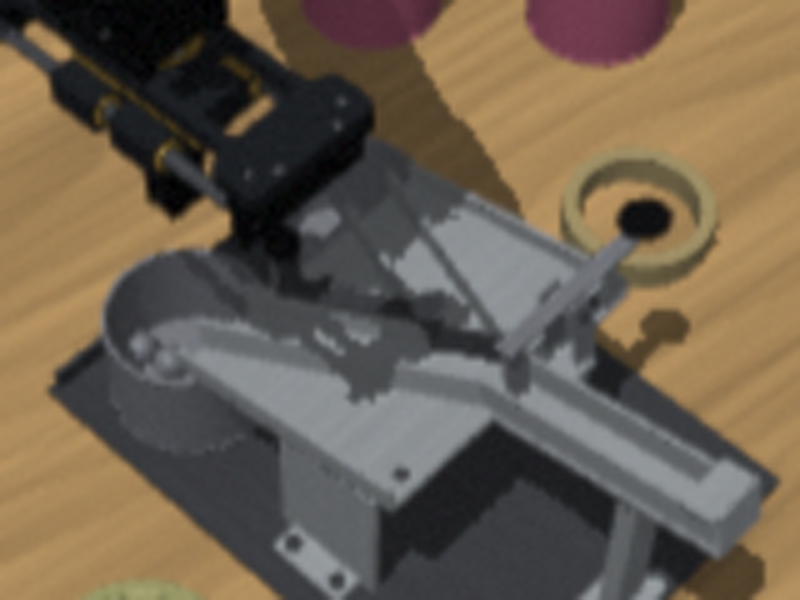

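Right tin shows two balls (w7c (255,373),(290,365)); the left still holds two; the trough is empty and the lever up. A third ball could be hidden under the chute lip, so I'll look from the front.

{"api": "carry_out", "payload": {"increments": [[-0.005, 0, 0.01, 8, 1], [-0.01, 0.005, 0.02, 16, 1], [-0.02, 0.01, 0.02, 24, 1], [-0.03, 0.01, 0.02, 32, 1], [-0.04, 0.015, 0.02, 40, 1], [-0.05, 0.02, 0.02, 48, 1], [-0.06, 0.02, 0.02, 56, 1], [-0.06, 0.02, 0.02, 64, 1], [-0.06, 0.02, 0.02, 72, 1], [-0.06, 0.02, 0.02, 80, 1], [-0.06, 0.02, 0.02, 88, 1], [-0.06, 0.02, 0.02, 90, 1], [-0.06, 0.02, 0.02, 90, 1], [-0.06, 0.02, 0.02, 90, 1]]}}

```text
time_s: 13.7
tool_pos: [0.4785, -0.1055, 0.4507]
tool_rot: [-180.0, 0.0, 99.3]
force: [-0.3, 0.2, -0.9]
grip_width: 0.0003
```

```bash
python3 - <<'E'
from h import *
np.set_printoptions(precision=4,suppress=True)
o=env.get_obs();print(o['tool_pos'],o['tool_rot'],o['force'],o['qpos'])
grab('wrist','w8');grab('side','d8')
crop('w8',160,0,480,230,2.4,'w8c')
E
```

```text
[ 0.4785 -0.1055  0.4507] [-179.9884    0.0103   99.3207] [-0.3338  0.1738 -0.8767] [-24.3459  -3.8899  32.3596 102.1053   2.1191  81.196  106.9499]
```

View pics/w8c.png

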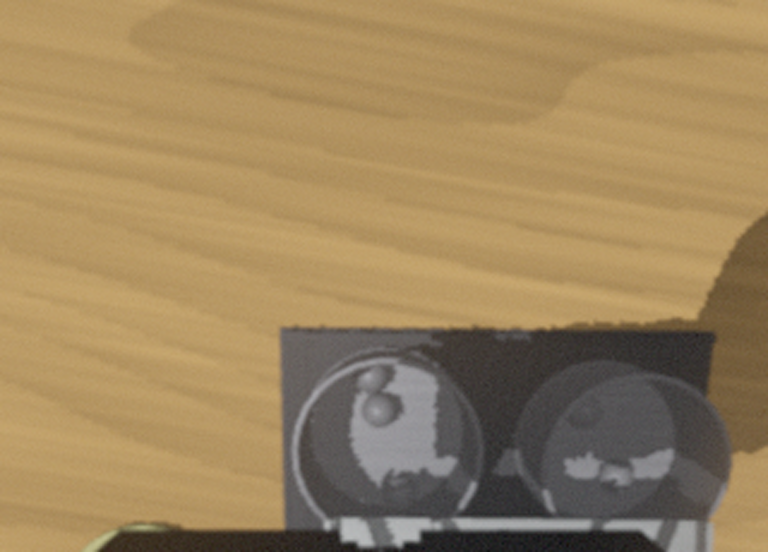

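View pics/d8.png

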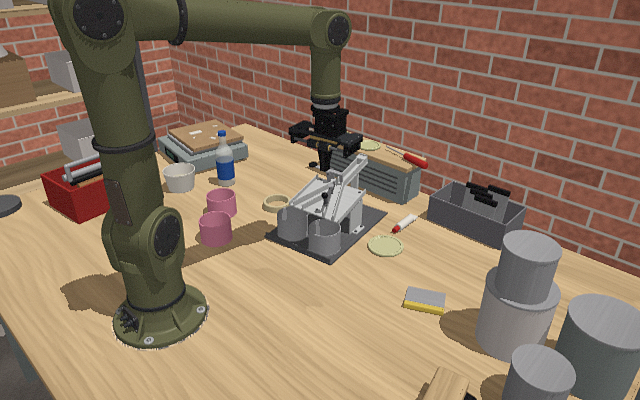

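```bash
python3 - <<'E'
from h import *
np.set_printoptions(precision=4,suppress=True)
p=np.load('w8.npz')['p'][140:220,270:475,::-1]
q=np.clip((p/255.)**.55*255,0,255).astype('uint8')
cv2.imwrite('pics/w8d.png',cv2.resize(q,None,fx=3.9,fy=3.9,interpolation=cv2.INTER_CUBIC))
for u,v in((160+380/2.4,408/2.4),(160+375/2.4,378/2.4),(160+400/2.4,483/2.4),(160+420/2.4,430/2.4),(160+615/2.4,472/2.4),(160+585/2.4,412/2.4)):print(u,v,pt('w8',round(u),round(v)))
E
```

```text
318.33333333333337 170.0 [ 0.47   -0.1071  0.0309]
316.25 157.5 [ 0.4547 -0.1123  0.0313]
326.6666666666667 201.25 [ 0.5112 -0.0877  0.0258]
335.0 179.16666666666669 [ 0.4817 -0.0808  0.0099]
416.25 196.66666666666669 [0.485  0.0307 0.0304]
403.75 171.66666666666669 [0.4543 0.0071 0.0294]
```

View pics/w8d.png

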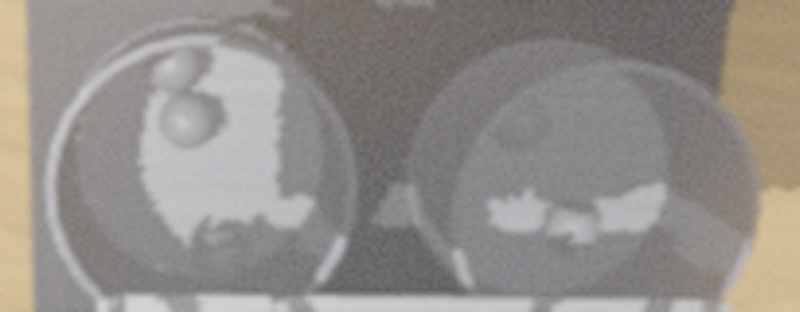

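```bash
python3 - <<'E'
from h import *
h=pt('w7',150+405/2.4,293/2.4,z=.151)[:2];b=pt('w7',150+629/2.4,208/2.4,z=.144)[:2];d=h-b
print('gate',np.arctan2(-d[1],-d[0])-np.radians(9)); print(pt('s7',240+643//5,140+217//5),env.get_obs()['joint_velocities'].round(2))
env.sign_off()
E
```

```text
gate 0.3534731583542535
[0.63723059 0.09338907 0.16506194] [ 0.4  -0.2   0.29  0.11  0.1   0.06  0.09]
the job is handed in; nothing more can be done
```

The gate is over to the right, all three waiting balls are in the right tin, and the lever is back up. I handed the job in at about 14 s.

- **Gate:** I pushed the handle right with the closed fingertip until it met its stop, at about 5 N. Afterwards the handle sat within about a pixel of where full travel (0.38 rad) should put it, in both fixed cameras. A rougher wrist-camera reading taken after the balls had run gave 0.35 rad. I put the gap down to pixel and yaw error, but I did not resolve it.
- **Lever:** I pressed the pad to its stop and held it there for over 2 s, mostly at about 8 N. While feeling for the stop I overshot a little: the force reached about 14 N for a moment before I eased off. The pad then came back to its starting height (0.165 m measured).
- **Balls:** The trough is empty. The right tin holds three balls. Two are plain to see; the third is in shadow under the chute lip and its depth reading is 16 mm above the tin floor. The left tin still holds its two.
- **Surroundings:** I saw nothing else moved, and the gripper was clear of everything when I handed in.

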